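# Lock the grooming tray to its dock with the quarter-turn cam and stow the curry brush

## Robot

A 7-joint arm with a two-finger parallel gripper is mounted at the origin on the work surface. World frame = base frame: x ahead of the robot, y to its left, z up, the work surface at z = 0. Lengths are in m, angles in rad, forces in N, time in s.
With the tool pointing down it reaches from about 0.425 to 0.825 m from the base axis. Payload 3.6 kg.
Tool frame: the origin (TCP) lies on the centre line of the jaws, within the pads' length; the fingertips stand 25 mm ahead of it and the grasp point (between the pads) lies 6 mm ahead of it; z points along the fingers, y is the line along which they close (so a half turn about z gives the same grasp; the last joint's range is limited). The gripper opens to 85 mm and grips with 20 to 120 N. Pads are 22 mm wide; open, the fingers measure 114 mm over their backs; the gripper's body (76 mm by 85 mm) begins 54 mm behind the grasp point. The pads swing forward as they close: fully open they stand 13 mm farther back than shut.
Start: joints at [1.107, 0.615, -0.013, 1.423, 0.008, 1.103, -0.04], TCP at [0.275, -0.589, 0.224] pointing down, gripper open.
Joint ranges: [-3.12, 3.12], [-0.3, 2.06], [-1.34, 1.32], [0.26, 2.42], [-1.36, 4.5], [0.01, 1.98], [-2.84, 2.84]. Speed limits (rad/s): [2.79, 2.79, 3.14, 3.14, 3.14, 3.14, 3.14].

## Interface

Orientations are given as [roll, pitch, yaw] about the fixed x, y, z axes, in that order (R = Rz(yaw) Ry(pitch) Rx(roll)).
In Python, from workcell import manip, eyes gives the robot as it stands. Calls block until the motion is done:
- manip.move_ptp(position, orientation): joint-space move of the TCP to a pose.
- manip.movel(position, attitude=None, rate=0.15, max_force=None): straight line of the TCP; attitude=None keeps the orientation; rate is the mean speed in m/s. With max_force (N) it stops when the force on the tool has changed by that much, and returns True; else False.
- manip.movej(angles): joint-space move.
- manip.gripper_to(opening, squeeze=None): opening from 0.0 (shut) to 1.0 (fully open); squeeze is the grip in N (None keeps the last); returns when the fingers have stopped.
- manip.pause(seconds).
- manip.inverse_kinematics(position, orientation): joint angles nearest the present ones, or None.
- eyes.capture(name): name is "scene" or "side" or "wrist"; returns a dict with "pixels" (400x640x3 uint8, red, green, blue), "fx", "fy", "cx", "cy" (pixels), "position" and "orientation" of the camera in the world. Camera axes: x right, y down, z forward; pixel columns grow to the right and rows downward; lengths in m; the calibration is good to about 2 mm. A picture is of the moment at which its call begins. There is no depth.
A pose or a line that the arm cannot do raises manip.IKError and nothing moves.
- manip.sign_off(): hands the job in; it is judged then, once.
Readings, each from a call of its own:
- manip.read_time_s(): time.
- manip.read_q(): joint angles.
- manip.read_qd(): joint speeds.
- manip.read_effort(): joint torques, N m.
- manip.read_tcp_pos(): TCP position.
- manip.read_ee_rot(): TCP orientation.
- manip.read_ft_force(): force on the tool from outside, world axes, zero at the start.
- manip.read_moment(): the same for the moment, N m.
- manip.read_width(): opening from 0.0 (shut) to 1.0 (fully open).
- manip.read_grip_force(): force on a finger pad.
Only numpy, scipy, OpenCV 4.12 (cv2) and the standard library are available. Lean on these libraries where they do the work, as an engineer would, in place of code of your own. Each camera call takes 0.05 s, during which the arm holds its last target. There are 200 camera calls.

## Task

Get the grooming tray ready so an animal cannot kick it off the counter: swing the dock's red cam lever fully open, slide the white tray squarely between the dock's guides until it meets the orange sprung seal, then turn the lever back a full quarter turn so the cam hook catches the tray's pin and draws the tray tight against the dock. Then lay the teal curry brush flat in the locked tray, bristles down. Do not tip the tray, and leave the other things on the counter where they are.

Things in the scene. Friction and masses are not known exactly. Their poses are not given: they have to be found in the camera images.
- dock: Grey block with steel top, fixed to the counter, 120 x 190 x 50 mm high. Origin: at counter level under the middle of its joint face; x points from the face into the block (the tray docks moving along +x), y along the face, z up.
- dock_mouth (a point): Middle of the mouth of the dock's two black guides (dock x = -79 mm, y = 0, counter level). The guides are 30 mm high, inner faces at dock y = +/-78 mm; they run straight from the face out to x = -50 mm, then flare by 20 mm each until x = -79 mm.
- seal (a joint): Orange sprung seal bar in the dock's face, 110 mm wide, 33 to 43 mm up. 0 = standing 6 mm out of the face, 0.006 m = pressed flush. Pushes back with about 6 N at first touch, 9 N when flush, so a tray let go unlocked is pushed back until its front is about 6 mm from the face.
- cam (a joint): Cam lever angle, rad. 0 = fully open (stop), 1.57 = closed, a quarter turn (stop 1.62). Grows counter-clockwise from above; stays where left. The red lever points at -45 deg (dock frame, counter-clockwise from its x) when open, +45 deg when closed. Unless open, the hook blocks the pin's way in. Closing on the tray takes about 5 to 15 N at the knob.
- cam_axis (a point): Upright turning axis of the cam, on the dock's top (dock x = 40 mm, y = 0, 50 mm up). The steel hook turns with the lever, 55 to 67 mm above the counter; closing, it swings out over the tray's front edge, passes behind the tray's pin and pulls it in. It catches the pin if the tray's front is less than about 12 mm from the face, and is tight from about 1.35 rad.
- cam_knob (a point): Grip point of the red upright round knob at the end of the cam lever: 24 mm diameter, from 84 to 122 mm above the counter; this point is on its axis, 112 mm up, 75 mm from the cam's axis.
- tray: Loose white tray, 170 (x) x 150 (y) x 45 mm high, walls and floor 5 mm, 0.4 kg. Origin: centre of its underside; +x points to its front, which goes against the dock, axes parallel to the dock's. Docked tight its origin is at dock x = -85 mm, y = 0 (guide clearance 3 mm each side). Once locked, the hook hangs over the front 45 mm of the tray; the rest is clear for the brush.
- tray_grip (a point): Grip point on the tray's wooden end tab at the back (tray x = -85 mm, y = 0, 76 mm up). The tab is 18 mm thick along the tray's x, 70 mm wide along y, and rises to 88 mm.
- tray_pin (a point): The dark upright steel pin, 12 mm diameter, at the middle of the tray's front edge (tray x = 71 mm, y = 0), top at 71 mm; this point is 60 mm up.
- curry_brush: Teal silicone curry brush lying bristles down: body 110 (x) x 60 (y) x 30 mm high with a darker grip rib on top, 80 (x) x 24 (y) mm, from 30 to 60 mm up; about 0.12 kg. Origin: centre of its underside. It may lie at any of three places on the counter.
- jar: Glass jar with steel lid, 72 mm diameter, 100 mm high; origin under its centre. Bystander.
- bowl: Blue melamine bowl, 100 mm diameter, 45 mm high; origin under its centre. Bystander.
- pin_brush: Dark wooden pin brush lying pins up, about 188 mm long, 37 mm high; origin under its middle. Bystander.
- shampoo: Green bottle, 64 mm diameter, 190 mm high. Bystander.
- mug: White mug, 80 mm diameter, 90 mm high. Bystander.
Mind the look-alikes: they are no part of the job. There is more than one size of the curry_brush; the job needs the middle-sized.

How it is judged:
By the outcome, as a careful person would: the job done as asked, in the order asked, and still so for the second after the job is handed in, with the robot touching nothing.
It also fails if it takes over 72 s, if anything falls off the work surface, if the arm or the gripper's body presses on something with over 40 N, if the wrist force passes 120 N, or if a joint passes its speed limit or range.

## Working session

There is one attempt and no reset: what is moved stays moved. The work goes in short steps, each a Python script; the robot and the scene stay as the last script left them, time stands still between calls to the robot, and variables do not carry over. Pictures are saved under pics/ and viewed, at most 10 in all, crops included, and the job is handed in when it is done.

```bash
mkdir -p pics; ls; python3 - <<'E'
from workcell import manip, eyes
import cv2, pickle
for n in ("scene","side"):
    c=eyes.capture(n); cv2.imwrite(f"pics/{n}0.png",c["pixels"][:,:,::-1]); pickle.dump(c,open(f"{n}0.pkl","wb"))
    print(n,c["fx"],c["cx"],c["cy"],c["position"],c["orientation"])
print(manip.read_time_s(),manip.read_ee_rot())
E
```

```text
pics
scene 406.76702073260185 321.64602235336594 199.69090180847778 [1.16278185 0.55984957 1.11891425] [-2.42271206  0.01303848  2.31555199]
side 458.723969074948 314.5257809069774 200.00484335014067 [0.3236611  0.85654754 1.06332531] [-2.3671784  -0.00745063 -2.90322547]
0.1 [-3.13925760e+00 -1.09063444e-05  4.36907232e-01]
```

View pics/scene0.png

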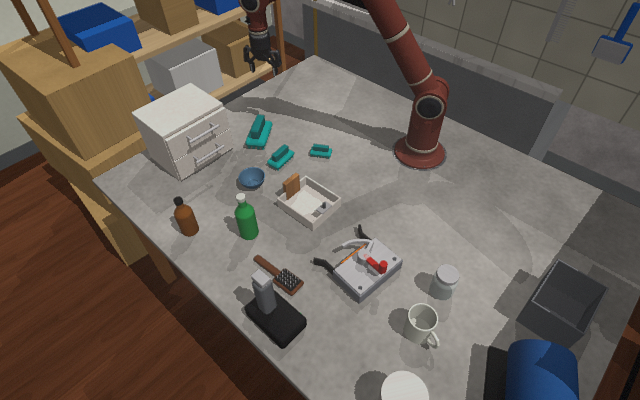

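View pics/side0.png

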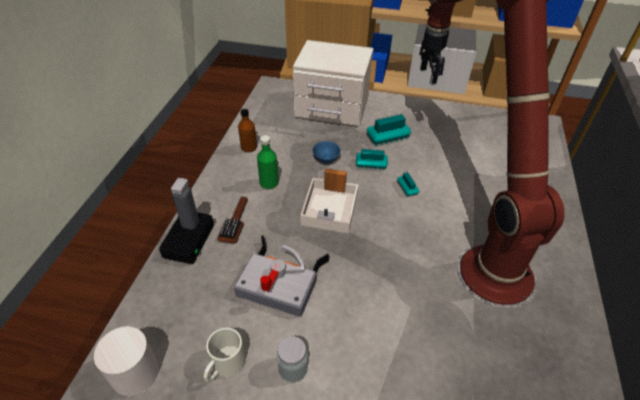

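Scene view: the dock is at about (367,265), with the red knob near (378,265). The tray is at (308,202), with its wooden tab at (291,185). There are three teal brushes: large at (260,131), medium at (281,156) and small at (321,151). By size the one at (281,156) fits as the middle one, which I'll check with a measurement and a crop.

```bash
cat > h.py <<'E'
import numpy as np, cv2, pickle
from scipy.spatial.transform import Rotation as Ro
def R(c): return Ro.from_euler('xyz',c["orientation"]).as_matrix()
def ray(c,uv):
    uv=np.atleast_2d(np.asarray(uv,float))
    d=np.c_[(uv[:,0]-c["cx"])/c["fx"],(uv[:,1]-c["cy"])/c["fy"],np.ones(len(uv))]
    return d@R(c).T
def cast(c,uv,z):
    d=ray(c,uv); p=np.asarray(c["position"]); return p+d*((z-p[2])/d[:,2])[:,None]
def proj(c,P):
    q=(np.atleast_2d(P)-c["position"])@R(c); return np.c_[c["fx"]*q[:,0]/q[:,2]+c["cx"],c["fy"]*q[:,1]/q[:,2]+c["cy"]]
def tri(c1,u1,c2,u2):
    A=np.zeros((3,3));b=np.zeros(3)
    for c,u in((c1,u1),(c2,u2)):
        d=ray(c,u)[0];d/=np.linalg.norm(d);M=np.eye(3)-np.outer(d,d);A+=M;b+=M@np.asarray(c["position"])
    return np.linalg.solve(A,b)
def hsvmask(c,lo,hi): return cv2.inRange(cv2.cvtColor(c["pixels"],cv2.COLOR_RGB2HSV),np.array(lo),np.array(hi))
def blobs(m,amin=20):
    n,l,s,ce=cv2.connectedComponentsWithStats(m); return [(ce[i].round(1).tolist(),s[i].tolist()) for i in range(1,n) if s[i,4]>=amin]
E
python3 - <<'E'
from h import *
np.set_printoptions(precision=4,suppress=True)
for n in("scene","side"):
    c=pickle.load(open(n+"0.pkl","rb"))
    for nm,lo,hi in(("teal",(80,120,60),(97,255,255)),("red",(0,200,120),(4,255,255)),("tab",(8,120,90),(18,255,255))):
        for ce,s in blobs(hsvmask(c,lo,hi)): print(n,nm,ce,s,cast(c,ce,.03)[0])
im=lambda n:cv2.imread(f"pics/{n}0.png")
a=cv2.resize(im("scene")[105:305,235:415],None,fx=3,fy=3,interpolation=cv2.INTER_CUBIC)
cv2.imwrite("pics/cropA.png",a)
b=cv2.resize(im("side")[110:320,225:425],None,fx=2.85,fy=2.85,interpolation=cv2.INTER_CUBIC)
cv2.imwrite("pics/cropB.png",b)
E
```

```text
scene teal [258.8, 132.4] [246, 115, 26, 35, 554] [ 0.3729 -0.5443  0.03  ]
scene teal [280.6, 156.9] [268, 145, 26, 25, 346] [ 0.4155 -0.3675  0.03  ]
scene teal [320.7, 150.8] [310, 144, 22, 15, 194] [ 0.2843 -0.2744  0.03  ]
scene tab [83.4, 95.9] [0, 0, 151, 178, 10748] [ 0.7413 -1.3519  0.03  ]
scene tab [179.1, 14.1] [160, 0, 39, 35, 928] [-0.0422 -1.7302  0.03  ]
scene tab [281.1, 36.6] [276, 0, 13, 71, 279] [-0.2547 -1.0692  0.03  ]
scene tab [234.6, 41.7] [209, 20, 41, 54, 747] [-0.049  -1.2183  0.03  ]
scene tab [58.3, 51.3] [52, 44, 13, 14, 58] [ 0.6381 -1.8464  0.03  ]
scene tab [258.0, 62.8] [254, 59, 12, 9, 46] [ 0.0104 -0.96    0.03  ]
scene tab [267.3, 76.3] [262, 71, 11, 10, 46] [ 0.0628 -0.8327  0.03  ]
scene tab [23.0, 177.7] [0, 160, 49, 35, 309] [ 1.1471 -1.0113  0.03  ]
scene tab [292.0, 185.0] [283, 173, 17, 27, 260] [ 0.4919 -0.2262  0.03  ]
scene tab [25.4, 188.7] [0, 174, 52, 31, 284] [ 1.1642 -0.9456  0.03  ]
scene tab [99.7, 217.3] [68, 181, 60, 86, 679] [ 1.0452 -0.6121  0.03  ]
scene tab [11.3, 206.8] [0, 195, 32, 22, 104] [ 1.234  -0.8925  0.03  ]
scene
[... 1255 characters left out ...]
 [279, 0, 93, 79, 3972] [ 0.8016 -1.3386  0.03  ]
side tab [405.8, 11.6] [371, 0, 60, 23, 858] [ 0.4158 -1.5988  0.03  ]
side tab [475.3, 16.4] [450, 0, 55, 32, 1171] [ 0.0583 -1.6318  0.03  ]
side tab [578.1, 55.4] [549, 0, 58, 115, 715] [-0.4007 -1.3257  0.03  ]
side tab [565.4, 32.1] [546, 19, 37, 22, 394] [-0.3758 -1.5603  0.03  ]
side tab [399.1, 57.9] [390, 53, 21, 10, 150] [ 0.3957 -1.0967  0.03  ]
side tab [451.6, 86.6] [369, 57, 139, 51, 2282] [ 0.1562 -0.9101  0.03  ]
side tab [477.3, 66.5] [472, 64, 11, 7, 53] [ 0.0509 -1.1066  0.03  ]
side tab [245.8, 125.0] [238, 120, 16, 11, 135] [ 0.8973 -0.4468  0.03  ]
side tab [335.0, 179.7] [325, 169, 22, 23, 419] [ 0.5115 -0.235   0.03  ]
```

View pics/cropA.png

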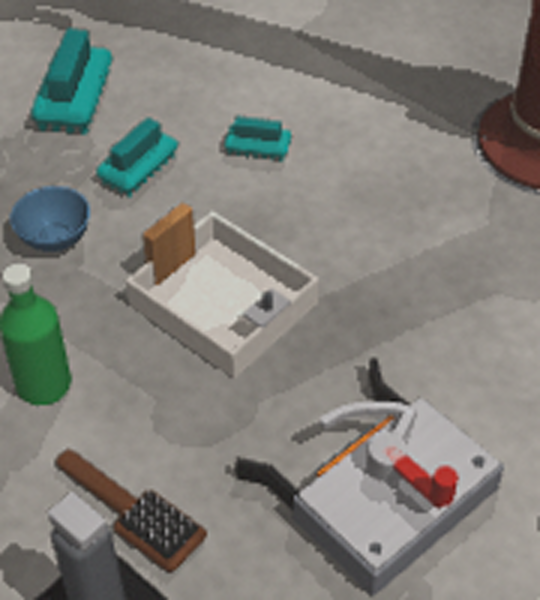

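View pics/cropB.png

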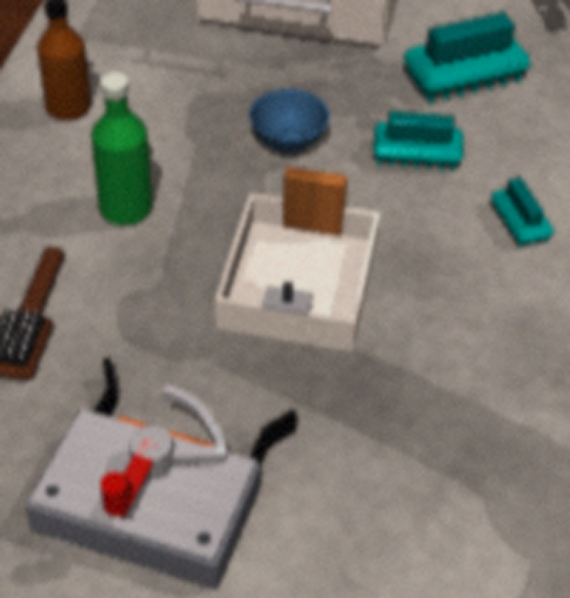

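The middle brush at scene (281,156) (crop A (138,155)) lies between the larger one at (260,131) and the smaller one at (321,151). In the crops the lever points into the block, partly closed, and the knob is at crop A (446,475). The hook stands partly out at (365,412). Next I fit the dock and tray rectangles from both views.

```bash
cat > meas.py <<'E'
from h import *
from scipy.optimize import least_squares
np.set_printoptions(precision=4,suppress=True)
S=pickle.load(open("scene0.pkl","rb"));D=pickle.load(open("side0.pkl","rb"))
a=lambda p:(np.array(p,float)+.5)/3-.5+[235,105]
b=lambda p:(np.array(p,float)+.5)/2.85-.5+[225,110]
def sub(c,p):
    g=cv2.cvtColor(c["pixels"],cv2.COLOR_RGB2GRAY)
    q=cv2.cornerSubPix(g,p.astype(np.float32).reshape(-1,1,2),(3,3),(-1,-1),(3,30,.01)).reshape(-1,2)
    bad=np.linalg.norm(q-p,axis=1)>2; q[bad]=p[bad]; return q
def fit(mod,pa,pb,z,name):
    for lab,f in(("hand",lambda c,p:p),("sub",sub)):
        A=f(S,a(pa));B=f(D,b(pb))
        WA,WB=cast(S,A,z)[:,:2],cast(D,B,z)[:,:2]
        def res(x,W):
            c,s=np.cos(x[2]),np.sin(x[2]); return (mod@np.array([[c,s],[-s,c]])+x[:2]-W).ravel()
        for l,W,m in(("A",WA,mod),("B",WB,mod),("AB",np.r_[WA,WB],np.r_[mod,mod])):
            r=least_squares(lambda x:((m@np.array([[np.cos(x[2]),np.sin(x[2])],[-np.sin(x[2]),np.cos(x[2])]])+x[:2]-W).ravel()),[.6,.1,1.5])
            print(name,lab,l,r.x,"deg",np.degrees(r.x[2]).round(2),"res mm",(r.fun*1e3).round(1))
E
python3 - <<'E'
from meas import *
# order: (0,+y),(0,-y),(120,-y),(120,+y); dock +x ~ world +y => dock +y ~ world -x
mod=np.array([[0,.095],[0,-.095],[.12,-.095],[.12,.095]])
fit(mod,[(420,400),(297,500),(373,577),(500,463)],[(260,460),(80,410),(30,498),(217,560)],.05,"dock")
t=np.array([[.085,.075],[.085,-.075],[-.085,-.075],[-.085,.075]])
fit(t,[(318,280),(234,358),(128,287),(210,213)],[(357,330),(218,308),(250,195),(380,213)],.045,"tray")
for c,n in((S,"S"),(D,"D")):
    for ce,s in blobs(hsvmask(c,(0,150,60),(6,255,255)),15):
        if 230<ce[0]<420 and ce[1]>220: print(n,"red",ce,s)
    for ce,s in blobs(hsvmask(c,(80,120,60),(97,255,255)))[:3]:
        m=np.zeros((400,640),np.uint8);m[s[1]:s[1]+s[3],s[0]:s[0]+s[2]]=hsvmask(c,(80,120,60),(97,255,255))[s[1]:s[1]+s[3],s[0]:s[0]+s[2]]
        ys,xs=np.nonzero(m);W=cast(c,np.c_[xs,ys],.03)[:,:2].astype(np.float32);r=cv2.minAreaRect(W*1000);print(n,"teal",r)
        d=hsvmask(c,(80,120,40),(97,255,125))&m; print(" dark", d.sum()//255, [x for x in blobs(d,15)])
print("knob",tri(S,a((446,471)),D,b((115,479))))
print("pin top",tri(S,a((267,293)),D,b((287,285))))
print("tab top corners",[tri(S,a(p),D,b(q)) for p,q in(((144,235),(285,168)),((184,205),(347,173)))])
E
```

```text
dock hand A [0.5816 0.1409 1.4824] deg 84.93 res mm [-3.7 -4.1  4.4 -5.2  0.3  3.7 -1.1  5.5]
dock hand B [0.5753 0.1378 1.47  ] deg 84.23 res mm [-3.  -2.5  2.4 -6.4  3.2  5.7 -2.7  3.3]
dock hand AB [0.5785 0.1394 1.4762] deg 84.58 res mm [-6.8 -5.1  1.3 -7.3 -2.1  1.5 -3.4  4.5  0.1 -1.5  5.6 -4.3  5.7  7.9
 -0.3  4.4]
dock sub A [0.5814 0.1412 1.4812] deg 84.87 res mm [-3.8 -3.8  4.3 -5.   0.3  3.9 -0.7  5. ]
dock sub B [0.5746 0.1392 1.4588] deg 83.58 res mm [-3.4 -5.3  1.6 -6.1  3.7  5.8 -1.9  5.6]
dock sub AB [0.578  0.1402 1.4701] deg 84.23 res mm [-7.1 -3.8  0.8 -7.1 -1.9  1.7 -2.7  4.9 -0.1 -5.4  5.1 -4.1  5.9  8.1
  0.   5.7]
tray hand A [ 0.5088 -0.1238  1.621 ] deg 92.88 res mm [-1.   0.4 -1.1  1.6  0.4 -3.9  1.7  1.9]
tray hand B [ 0.5031 -0.123   1.614 ] deg 92.47 res mm [-0.9 -4.7  1.6 -3.5 -0.1  3.9 -0.6  4.3]
tray hand AB [ 0.506  -0.1234  1.6175] deg 92.67 res mm [-3.6  1.1 -3.6  1.7 -2.7 -3.8 -1.4  2.5  1.6 -5.3  4.2 -3.6  3.   3.8
  2.6  3.6]
tray sub A [ 0.5088 -0.126   1.6134] deg 92.44 res mm [-3.4  5.1  1.1  4.5 -0.3 -6.7  2.6 -2.9]
tray sub B [ 0.5038 -0.124
[... 892 characters left out ...]
, 4, 19])]
D red [268.3, 280.1] [261, 270, 17, 21, 210]
D teal ((372.9023132324219, -555.5709228515625), (173.45587158203125, 137.1475372314453), 34.070465087890625)
 dark 499 [([388.0, 127.7], [367, 115, 44, 29, 493])]
D teal ((411.33233642578125, -372.09246826171875), (106.62208557128906, 97.15271759033203), 9.051138877868652)
 dark 341 [([370.9, 157.4], [356, 149, 31, 20, 338])]
D teal ((278.9448547363281, -274.0513916015625), (48.319610595703125, 100.81871795654297), 29.606557846069336)
 dark 207 [([406.8, 183.8], [398, 173, 20, 23, 207])]
knob [0.588  0.252  0.1263]
pin top [ 0.5043 -0.0559  0.0738]
tab top corners [array([ 0.5433, -0.2149,  0.0891]), array([ 0.4751, -0.2187,  0.0894])]
```

```bash
python3 - <<'E'
from h import *
from workcell import manip, eyes
import math
np.set_printoptions(precision=4,suppress=True)
ims=[]
for n,p in(("wb",(.41,-.37,.36)),("wt",(.5,-.13,.38)),("wd",(.57,.15,.40))):
    manip.move_ptp(p,(math.pi,0,0)); c=eyes.capture("wrist"); pickle.dump(c,open(n+".pkl","wb")); ims.append(c["pixels"][:,:,::-1])
    print(n,manip.read_tcp_pos(),manip.read_time_s(),c["position"],c["orientation"],c["fx"])
cv2.imwrite("pics/wt.png",cv2.resize(ims[1],(800,500),interpolation=cv2.INTER_CUBIC));cv2.imwrite("pics/wd.png",cv2.resize(ims[2],(800,500),interpolation=cv2.INTER_CUBIC));cv2.imwrite("pics/wb.png",cv2.resize(ims[0],(800,500)))
E
```

```text
wb [ 0.4087 -0.3713  0.359 ] 1.2667 [ 0.4742 -0.3713  0.5086] [ 2.8727 -0.001  -1.5722] 306.2165691832874
wt [ 0.4994 -0.1328  0.3797] 2.325 [ 0.5646 -0.1327  0.5291] [ 2.8734 -0.0024 -1.5742] 306.2165691832874
wd [0.5705 0.1469 0.4   ] 3.4917 [0.6355 0.1471 0.5494] [ 2.8746 -0.003  -1.5744] 306.2165691832874
```

View pics/wt.png

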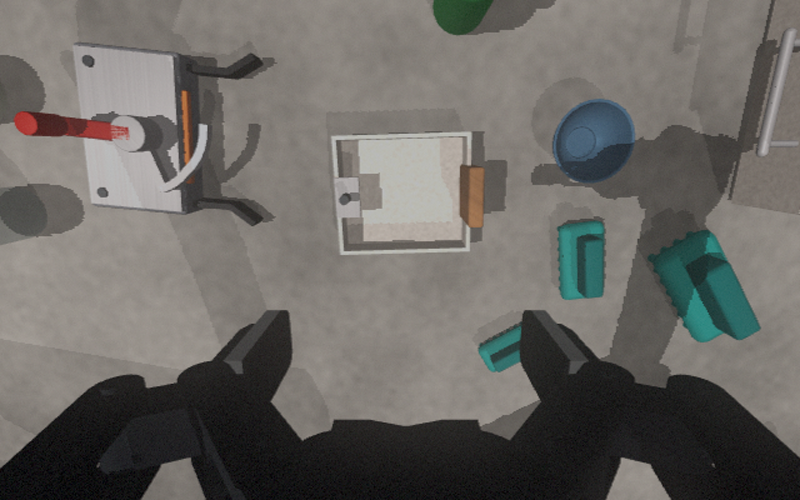

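View pics/wd.png

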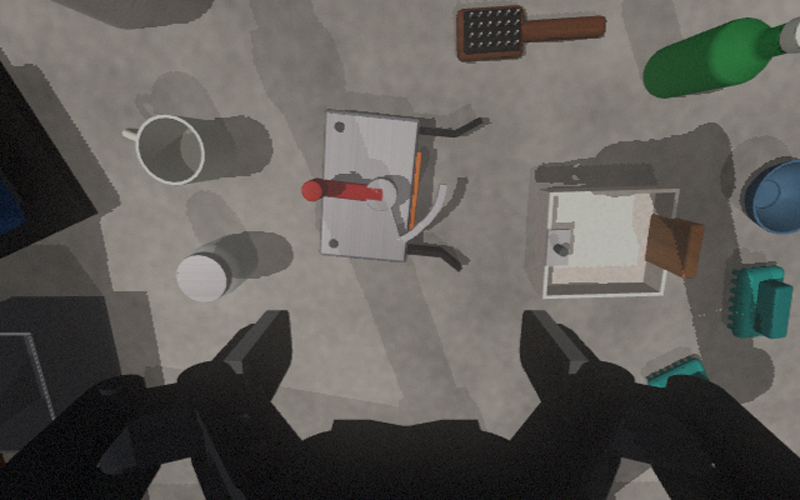

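The wrist views are clear. In `wd` (1.25x) the dock top corners are about (418,118), (327,109), (320,255) and (407,262), and the knob is at (312,190) with the lever near mid-travel. In `wt` the tray rim corners are about (471,131), (331,135), (340,255) and (470,251), and the brush rib is at (593,265).

```bash
cat > fit2.py <<'E'
from h import *
from scipy.optimize import least_squares
np.set_printoptions(precision=4,suppress=True)
def rot(t): return np.array([[np.cos(t),-np.sin(t)],[np.sin(t),np.cos(t)]])
def sub(c,p):
    g=cv2.cvtColor(c["pixels"],cv2.COLOR_RGB2GRAY)
    q=cv2.cornerSubPix(g,p.astype(np.float32).reshape(-1,1,2),(3,3),(-1,-1),(3,30,.01)).reshape(-1,2)
    bad=np.linalg.norm(q-p,axis=1)>2; q[bad]=p[bad]; return q
def fit(c,mod,px,z,name,f=lambda c,p:p):
    q=f(c,(np.array(px,float)+.5)/1.25-.5); W=cast(c,q,z)[:,:2]
    r=least_squares(lambda x:(mod@rot(x[2]).T+x[:2]-W).ravel(),[.6,.1,1.5])
    print(name,r.x,np.degrees(r.x[2]).round(2),"res mm",(r.fun*1e3).round(1)); return r.x
DM=np.array([[0,-.095],[.12,-.095],[.12,.095],[0,.095]]); TM=np.array([[-.085,-.075],[.085,-.075],[.085,.075],[-.085,.075]])
E
python3 - <<'E'
from fit2 import *
wt,wd,wb,S,D=[pickle.load(open(n+".pkl","rb")) for n in("wt","wd","wb","scene0","side0")]
for f in(lambda c,p:p,sub):
    fit(wd,DM,[(418,118),(327,109),(320,255),(407,262)],.05,"dock wd",f)
    fit(wt,DM,[(180,54),(75,43),(93,205),(187,213)],.05,"dock wt",f)
    fit(wt,TM,[(471,131),(331,135),(340,255),(470,251)],.045,"tray wt",f)
    fit(wd,TM,[(680,189),(548,191),(544,298),(663,295)],.045,"tray wd",f)
P=lambda x,y:((np.array([x,y])+.5)/1.25-.5)
print("knob top",cast(wd,P(311,190),.122),cast(wt,P(26,124),.122),tri(wd,P(311,190),wt,P(26,124)))
print("hub",cast(wd,P(382,194),.07),cast(wt,P(131,133),.07),tri(wd,P(382,194),wt,P(131,133)))
print("pin",cast(wt,P(346,199),.071))
print("tab top mid (back edge?)",cast(wt,[P(461,166),P(482,168),P(483,226),P(461,223)],.088))
for c,n in((wt,"wt"),(wb,"wb")):
    m=hsvmask(c,(80,120,40),(97,255,255))
    for ce,s in blobs(m,100):
        mm=np.zeros_like(m);mm[s[1]:s[1]+s[3],s[0]:s[0]+s[2]]=m[s[1]:s[1]+s[3],s[0]:s[0]+s[2]]
        ys,xs=np.nonzero(mm);r=cv2.minAreaRect((cast(c,np.c_[xs,ys],.03)[:,:2]*1000).astype(np.float32));print(n,ce,s,np.round(r[0],1),np.round(r[1],1),round(r[2],1))
c=wb["pixels"][:,:,::-1]; s=[s for ce,s in blobs(hsvmask(wb,(80,120,40),(97,255,255)),100)]
x0=min(t[0] for t in s)-8;y0=min(t[1] for t in s)-8;x1=max(t[0]+t[2] for t in s)+8;y1=max(t[1]+t[3] for t in s)+8
x0,y0=max(x0,0),max(y0,0);k=min(800/(x1-x0),600/(y1-y0),3);print(x0,y0,k)
cv2.imwrite("pics/br.png",cv2.resize(c[y0:y1,x0:x1],None,fx=k,fy=k,interpolation=cv2.INTER_CUBIC))
E
```

```text
dock wd [0.5773 0.1346 1.4787] 84.73 res mm [ 1.6 -4.1  1.8  3.7 -1.4  1.  -2.  -0.7]
dock wt [0.5753 0.1302 1.4656] 83.97 res mm [ 2.7 -1.5  3.7  1.5 -2.2  1.6 -4.2 -1.7]
tray wt [ 0.5054 -0.1306  1.5978] 91.55 res mm [-0.  -0.5 -0.5  0.3  0.4 -0.2  0.2  0.5]
tray wd [ 0.5058 -0.1305  1.5979] 91.55 res mm [ 1.6  0.5 -1.1 -2.5 -0.7  2.   0.2 -0. ]
dock wd [0.577  0.1346 1.4799] 84.79 res mm [ 3.3 -5.1  3.7  3.5 -4.7  2.3 -2.3 -0.7]
dock wt [0.5748 0.1311 1.4686] 84.14 res mm [ 2.3 -0.3  4.2  0.2 -3.   2.2 -3.5 -2.2]
tray wt [ 0.5056 -0.1304  1.5955] 91.42 res mm [ 0.8 -0.3  0.6 -0.2 -1.1  1.3 -0.3 -0.8]
tray wd [ 0.5057 -0.1306  1.5965] 91.47 res mm [ 0.7 -0.7  0.2  0.  -0.9  0.7 -0.  -0. ]
knob top [[0.5902 0.2506 0.122 ]] [[0.588  0.2486 0.122 ]] [0.589  0.2517 0.1185]
hub [[0.5794 0.1751 0.07  ]] [[0.5809 0.1801 0.07  ]] [0.5805 0.1746 0.0782]
pin [[ 0.5047 -0.0626  0.071 ]]
tab top mid (back edge?) [[ 0.5435 -0.1962  0.088 ]
 [ 0.5413 -0.22    0.088 ]
 [ 0.4747 -0.2245  0.088 ]
 [ 0.4783 -0.1985  0.088 ]]
wt [464.4, 207.7] [447, 177, 36, 63, 1717] [ 413.6 -372. ] [108.3  58.8] 6.2
wt [564.3, 231.9] [523, 184, 85, 90, 3809] [ 365.4 -551.6] [190.1  87.7] 34.1
wt [400.9, 280.2] [383, 261, 34, 36, 560] [ 278.1 -279.1] [49.3 70.2] 30.9
wb [326.5, 156.9] [306, 122, 43, 71, 2264] [ 412.2 -376.7] [106.4  56.5] 7.6
wb [434.1, 182.3] [390, 130, 87, 101, 4412] [ 372.1 -547.8] [158.5  82.7] 34.1
wb [272.9, 237.7] [250, 216, 51, 42, 875] [ 280.4 -288.1] [43.8 79.6] 30.9
242 114 3
```

View pics/br.png

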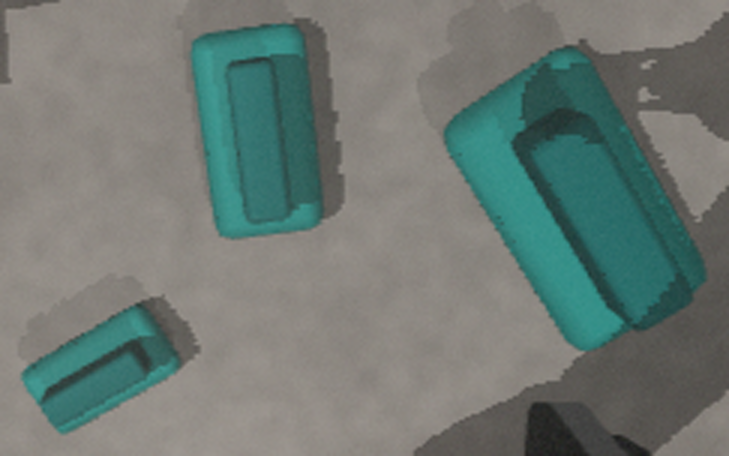

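The middle brush at crop (257,135) measures about 108 x 59 mm, which matches the 110 x 60 mm in the description. The others come out at about 160 and 75 mm long, so this is the right one. Its centre is (0.412,-0.375) with the long axis at about +7°. The dock fit has 4 mm residuals, so I'll refine it from the steel-top mask.

```bash
python3 - <<'E'
from fit2 import *
for n,roi in(("wd",(250,80,345,215)),("wt",(50,25,160,180)),("scene0",(320,225,410,305)),("side0",(225,235,330,320))):
    c=pickle.load(open(n+".pkl","rb")); h=cv2.cvtColor(c["pixels"],cv2.COLOR_RGB2HSV)
    x0,y0,x1,y1=roi; sub_=h[y0:y1,x0:x1]
    g=((sub_[:,:,1]<40)).astype(np.uint8); v=cv2.GaussianBlur(sub_[:,:,2],(3,3),0)
    t,_=cv2.threshold(v[g>0].reshape(-1,1),0,255,cv2.THRESH_OTSU)
    m=((v>t)&(g>0)).astype(np.uint8)*255
    m=cv2.morphologyEx(m,cv2.MORPH_CLOSE,np.ones((5,5))); m=cv2.morphologyEx(m,cv2.MORPH_OPEN,np.ones((11,11)))
    cs,_=cv2.findContours(m,0,cv2.CHAIN_APPROX_NONE); k=max(cs,key=cv2.contourArea)[:,0]+[x0,y0]
    W=(cast(c,k,.05)[:,:2]*1000).astype(np.float32); r=cv2.minAreaRect(W); bp=cv2.boxPoints(r)
    print(n,t,len(k),np.round(r[0],1),np.round(r[1],1),round(r[2],2)); print(np.round(bp,1).tolist())
    hull=cv2.convexHull(k.astype(np.int32)); q=cv2.approxPolyDP(hull,5,True)[:,0]; print("  poly",q.tolist(),(cast(c,q,.05)[:,:2]*1000).round(0).tolist())
E
```

```text
wd 128.0 264 [529.6 211.3] [123.1 105.3] 89.74
[[476.70001220703125, 150.0], [582.0, 149.5], [582.5, 272.6000061035156], [477.29998779296875, 273.0]]
  poly [[316, 152], [321, 206], [308, 214], [250, 214], [250, 173], [259, 158]] [[582.0, 159.0], [491.0, 152.0], [477.0, 174.0], [477.0, 273.0], [548.0, 268.0], [573.0, 252.0]]
wt 131.0 328 [529.6 215.1] [150.3 116.4] 89.78
[[471.1000061035156, 140.1999969482422], [587.5, 139.6999969482422], [588.0999755859375, 290.1000061035156], [471.70001220703125, 290.5]]
  poly [[113, 102], [142, 145], [151, 179], [67, 179], [50, 149], [50, 109]] [[588.0, 180.0], [524.0, 147.0], [471.0, 142.0], [472.0, 275.0], [519.0, 290.0], [578.0, 276.0]]
scene0 121.0 329 [576.7 191. ] [283.5 293.8] 42.1
[[373.0, 205.0], [570.0, -13.0], [780.2999877929688, 177.10000610351562], [583.4000244140625, 395.1000061035156]]
  poly [[409, 304], [364, 304], [320, 258], [320, 225], [409, 225]] [[608.0, 367.0], [694.0, 273.0], [665.0, 75.0], [570.0, -13.0], [373.0, 205.0]]
side0 120.0 377 [607.9 166.3] [261.7 224.2] 13.92
[[453.8999938964844, 243.6999969482422], [507.79998779296875, 26.0], [761.9000244140625, 89.0], [707.9000244140625, 306.6000061035156]]
  poly [[318, 246], [301, 303], [225, 286], [225, 245], [240, 235], [300, 235]] [[498.0, 65.0], [497.0, 254.0], [703.0, 253.0], [753.0, 125.0], [725.0, 80.0], [558.0, 38.0]]
```

```bash
cat > arm.py <<'E'
from fit2 import *
from workcell import manip, eyes
from math import pi,cos,sin,radians,degrees
HUB=np.array([.5795,.175]); RK=.075; DY=84.5
def kn(a): # dock angle deg -> world xy, yaw
    f=radians(DY+a); return HUB+RK*np.array([cos(f),sin(f)]), f
def arc(a0,a1,z,off,n,mf=None,rate=.08):
    for a in np.linspace(a0,a1,n+1)[1:]:
        p,f=kn(a); s=manip.movel((*p,z),(pi,0,f+off),rate,mf)
        if s: return a
def shot(n,view=None):
    c=eyes.capture("wrist"if n[0]=="w" else n.split("_")[0]); pickle.dump(c,open(n+".pkl","wb")); return c
E
python3 - <<'E'
from arm import *
P=lambda x,y:((np.array([x,y])+.5)/1.25-.5)
wd=pickle.load(open("wd.pkl","rb"))
print("jar",cast(wd,P(203,278),.1),"mug",cast(wd,P(170,150),.09))
for off in(0,-pi):
    for a in(-48,0,48):
        p,f=kn(a); print(off,a,manip.inverse_kinematics((*p,.2),(pi,0,f+off)),manip.inverse_kinematics((*p,.118),(pi,0,f+off)))
E
```

```text
jar [[0.4803 0.397  0.1   ]] mug [[0.6334 0.4183 0.09  ]]
0 -48 [-0.2339  0.6884 -0.2409  1.3631  0.17    1.1102 -1.4313] [-0.2443  0.7672 -0.2181  1.4517  0.1866  0.943  -1.4467]
0 0 [-0.1885  0.6491 -0.4348  1.485   0.2941  1.0725 -0.7827] [-0.2042  0.7345 -0.4046  1.5727  0.3421  0.9052 -0.8244]
0 48 [-0.0623  0.5914 -0.6251  1.6619  0.3936  1.0172 -0.0752] [-0.0946  0.6868 -0.5762  1.7508  0.4787  0.848  -0.1492]
-3.141592653589793 -48 [ 0.1544  0.9209 -1.1509  1.3484  0.8323  1.3867  1.2286] [ 0.1637  1.025  -1.152   1.4365  0.9478  1.2923  1.144 ]
-3.141592653589793 0 [ 0.1273  0.8661 -1.1504  1.4743  0.8005  1.3212  1.9569] [ 0.1306  0.9793 -1.1517  1.5613  0.934   1.2319  1.857 ]
-3.141592653589793 48 [-0.4691  0.5235  0.0319  1.6754 -0.0197  0.943  -2.8297] [-0.4673  0.6231  0.0295  1.7632 -0.0251  0.7556 -2.8249]
```

```bash
python3 - <<'E'
from arm import *
K=np.array([.5895,.2510]); a0=degrees(np.arctan2(*(K-HUB)[::-1]))-DY; f=radians(DY+a0); print(a0,np.linalg.norm(K-HUB))
manip.gripper_to(1.0)
manip.move_ptp((*K,.19),(pi,0,f))
print("down",manip.movel((*K,.118),rate=.12,max_force=12))
manip.gripper_to(0.0,30); print("w",manip.read_width(),manip.read_grip_force(),manip.read_ft_force())
print("arc",arc(a0,-40,.118,0,5), manip.read_ft_force(), manip.read_tcp_pos())
print("end",arc(-40,-50,.118,0,2,mf=20), manip.read_ft_force(), manip.read_tcp_pos(),manip.read_width())
p=np.array(manip.read_tcp_pos())[:2]-HUB;print("ang",degrees(np.arctan2(p[1],p[0]))-DY,np.linalg.norm(p))
manip.gripper_to(0.6); q=np.array(manip.read_tcp_pos()); manip.movel((*q[:2],.2),rate=.2)
print(manip.read_time_s())
# close look at dock from above
manip.move_ptp((.50,.15,.36),(pi,0,0)); c=shot("wd2"); print(c["position"],manip.read_time_s())
cv2.imwrite("pics/wd2.png",cv2.resize(c["pixels"][:,:,::-1][40:320,100:540],None,fx=1.8,fy=1.8,interpolation=cv2.INTER_CUBIC))
E
```

```text
-1.9958576397298629 0.07665507158694722
down False
w 0.0001477296564670273 0.0 [0.8888 0.3132 1.0384]
arc None [-0.2608 -0.323   0.401 ] [0.6326 0.2276 0.1179]
end None [ 0.5131 -0.2533  0.195 ] [0.6411 0.2174 0.118 ] 0.0038207312701964945
ang -49.97400615887528 0.07480878412776217
9.2583
[0.5654 0.1502 0.5075] 10.2083
```

View pics/wd2.png

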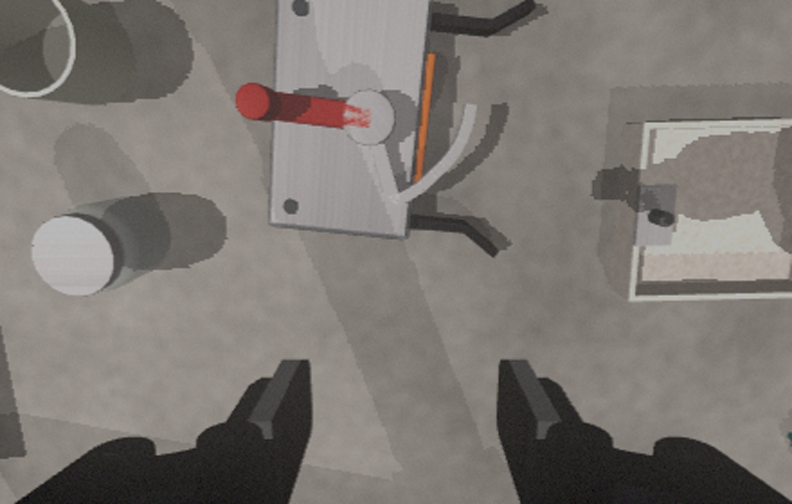

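The gripper shut on nothing (width 0). In this crop the knob is still at about (253,101), so the lever has barely moved. I'll re-locate it from this view and the fixed cameras.

```bash
python3 - <<'E'
from arm import *
P2=lambda x,y:((np.array([x,y])+.5)/1.8-.5+[100,40]); P=lambda x,y:((np.array([x,y])+.5)/1.25-.5)
w2,wd,wt=[pickle.load(open(n+".pkl","rb")) for n in("wd2","wd","wt")]
print("knob122 wd2",cast(w2,P2(253,101),.122),"tri",tri(w2,P2(253,101),wd,P(311,190)),tri(w2,P2(253,101),wt,P(26,124)))
print("hub",cast(w2,P2(368,115),.07))
for n in("wd","wt"):
    c=pickle.load(open(n+".pkl","rb")); print(n,"TCP calc cam-offset", c["position"],R(c)[:,2])
S0=pickle.load(open("scene0.pkl","rb"));D0=pickle.load(open("side0.pkl","rb"))
for X in((.5895,.251,.122),(.5795,.175,.07)): print("proj",X,proj(S0,X),proj(D0,X),proj(wd,X),proj(w2,X))
s=shot("scene_1"); d=shot("side_1")
for c,n in((S0,"S0"),(s,"S1"),(D0,"D0"),(d,"D1")):
    for ce,st in blobs(hsvmask(c,(0,150,60),(6,255,255)),15):
        if 230<ce[0]<420 and ce[1]>220: print(n,"red",ce,st)
fwd=[proj(w2,p) for p in(manip.read_tcp_pos(),)]; print("tcp px",fwd,manip.read_tcp_pos(),manip.read_ee_rot())
E
```

```text
knob122 wd2 [[0.5892 0.2496 0.122 ]] tri [0.5895 0.2518 0.1152] [0.5887 0.25   0.1206]
hub [[0.5825 0.1768 0.07  ]]
wd TCP calc cam-offset [0.6355 0.1471 0.5494] [-0.2639 -0.0019 -0.9646]
wt TCP calc cam-offset [ 0.5646 -0.1327  0.5291] [-0.265  -0.0014 -0.9643]
proj (0.5895, 0.251, 0.122) [[382.6142 262.7082]] [[264.7524 278.1733]] [[248.4336 152.4236]] [[239.162   95.5886]]
proj (0.5795, 0.175, 0.07) [[362.9152 255.5781]] [[278.627  267.0446]] [[305.5456 155.0418]] [[305.5694 105.9641]]
S0 red [373.0, 263.2] [367, 257, 12, 14, 78]
S0 red [383.0, 266.4] [380, 261, 7, 13, 67]
S1 red [377.9, 264.7] [367, 257, 20, 17, 144]
D0 red [268.3, 280.1] [261, 270, 17, 21, 210]
D1 red [268.3, 279.9] [261, 270, 17, 21, 197]
tcp px [array([[323.3675, 244.9382]])] [0.5002 0.1503 0.3579] [3.1406 0.0035 0.0009]
```

```bash
python3 - <<'E'
from arm import *
K=np.array([.5893,.2505]); f=radians(DY-1)
print("open0",manip.read_width(),manip.read_time_s()); manip.gripper_to(1.0); print("open",manip.read_width())
manip.move_ptp((*K,.19),(pi,0,f)); manip.movel((*K,.118),rate=.12,max_force=12); manip.pause(.1)
p=manip.read_tcp_pos(); print("tcp",p,manip.read_ee_rot(),manip.read_width())
c=shot("wk"); print(blobs(hsvmask(c,(0,150,40),(8,255,255)),15), "exp knob top",proj(c,(*K,.122)),"tip",proj(c,(*p[:2],.093)))
manip.gripper_to(0.25,30); print("w",manip.read_width(),manip.read_grip_force(),manip.read_ft_force())
c2=shot("wk2"); print(blobs(hsvmask(c2,(0,150,40),(8,255,255)),15))
v=np.hstack([cv2.resize(x["pixels"][:,:,::-1],(400,250)) for x in(c,c2)])
d=shot("side_2");s=shot("scene_2");cr=lambda x,u,w:cv2.resize(x["pixels"][w:w+80,u:u+128,::-1],(400,250),interpolation=cv2.INTER_CUBIC)
cv2.imwrite("pics/wk.png",np.vstack([v,np.hstack([cr(d,210,215),cr(s,310,205)])]));print(manip.read_time_s())
E
```

```text
open0 0.6010302116217191 10.3083
open 1.00597903271494
tcp [0.5901 0.251  0.1194] [ 3.1393 -0.0015  1.4572] 1.0023196924926534
[([320.2, 214.2], [317, 212, 8, 7, 18]), ([324.5, 218.5], [320, 216, 10, 7, 22]), ([325.8, 261.2], [306, 220, 43, 85, 2377])] exp knob top [[325.6127 250.5852]] tip [[326.6713 229.9455]]
w 0.24991148688325265 0.0 [ 0.1238 -0.0758  0.1139]
[([326.6, 266.4], [307, 209, 40, 119, 2824])]
13.5083
```

View pics/wk.png

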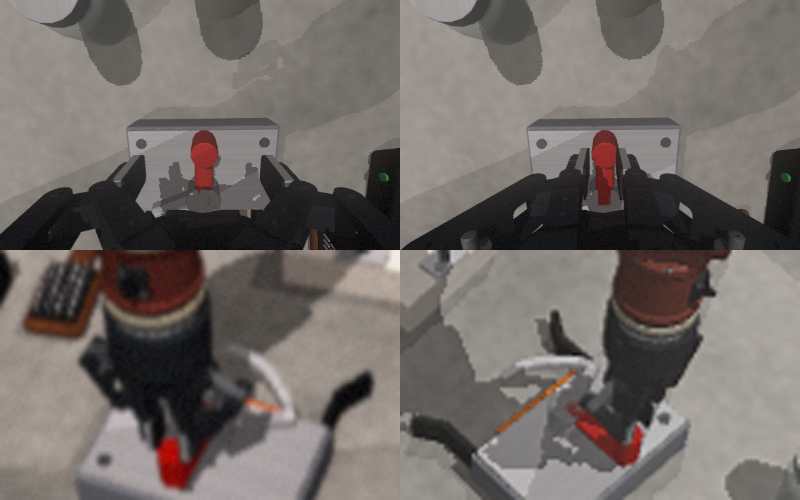

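The lower panels show the fingers beside or above the knob, which stands in full view at (630,440) and isn't between them. Before moving I'll check whether the error is in height or radius by projecting the expected fingertips.

```bash
python3 - <<'E'
from arm import *
w,d,s,d1,s1,wk=[pickle.load(open(n+".pkl","rb")) for n in("wk2","side_2","scene_2","side_1","scene_1","wk")]
p=np.array(manip.read_tcp_pos());f=manip.read_ee_rot()[2];print(p)
ex=np.array([cos(f),sin(f),0]);ey=np.array([sin(f),-cos(f),0])
for lab,dz,dx in(("expected",-.025,0),("40mm higher",.015,0),("17 inward",-.025,-.017)):
    P=p+[0,0,dz]+dx*ex
    for sgn in(1,-1):
        q=P+sgn*.018*ey; print(lab,sgn,"wrist",proj(w,q).round(0),"side",proj(d,q).round(0),"scene",proj(s,q).round(0))
# dark-change masks: lowest dark (arm) pixel per camera
for n,a,b in(("side",d1,d),("scene",s1,s)):
    g=lambda c:cv2.cvtColor(c["pixels"],cv2.COLOR_RGB2GRAY).astype(int)
    m=((g(b)<75)&(g(a)-g(b)>35)).astype(np.uint8); m[:, :230]=0; m[:,430:]=0; ys,xs=np.nonzero(m)
    for y in range(ys.max()-14,ys.max()+1,2): print(n,y,xs[ys==y].tolist()[:25])
print(blobs(hsvmask(d,(0,150,60),(6,255,255)),15)); print(blobs(hsvmask(s,(0,150,60),(6,255,255)),15))
g=cv2.cvtColor(w["pixels"],cv2.COLOR_RGB2GRAY)
for x in(285,290,295,300,345,350,355,360,365): print("wr col",x,g[225:265:3,x].tolist())
E
```

```text
[0.5893 0.2505 0.118 ]
expected 1 wrist [[356. 231.]] side [[259. 283.]] scene [[377. 271.]]
expected -1 wrist [[297. 231.]] side [[272. 287.]] scene [[386. 264.]]
40mm higher 1 wrist [[365. 260.]] side [[258. 273.]] scene [[378. 264.]]
40mm higher -1 wrist [[290. 260.]] side [[271. 278.]] scene [[387. 257.]]
17 inward 1 wrist [[356. 256.]] side [[262. 277.]] scene [[373. 268.]]
17 inward -1 wrist [[298. 256.]] side [[275. 281.]] scene [[382. 261.]]
side 264 [246, 247, 248, 249, 250, 251, 252, 253, 254, 255, 256, 257, 258, 259, 260, 261, 262, 263, 264, 265, 266, 267, 268, 269, 270]
side 266 [253, 254, 255, 256, 257, 258, 259, 260, 261, 262, 264, 265, 266, 267, 268, 269, 270, 271, 272, 273, 274, 275, 276, 277, 278]
side 268 [254, 255, 256, 257, 258, 259, 260, 261, 262, 265, 266, 267, 268, 269, 270, 271, 272, 273, 274, 275, 276, 277, 278, 279, 280]
side 270 [255, 257, 258, 259, 260, 261, 262, 263, 265, 266, 267, 268, 269, 270, 271, 272, 273, 274, 275, 276, 277, 278, 279, 280, 281]
side 272 [255, 258, 259, 260, 261, 262, 263, 264, 266, 267, 268, 269, 270, 271, 272, 273, 274, 275, 276, 2
[... 1072 characters left out ...]
]
[([376.8, 265.4], [367, 257, 20, 17, 132])]
wr col 285 [141, 143, 142, 141, 141, 143, 144, 113, 71, 94, 96, 97, 99, 93]
wr col 290 [141, 144, 138, 142, 92, 98, 99, 98, 97, 94, 97, 97, 97, 97]
wr col 295 [138, 145, 141, 142, 96, 99, 97, 100, 97, 89, 72, 46, 38, 40]
wr col 300 [139, 145, 138, 142, 44, 48, 42, 45, 41, 37, 39, 37, 35, 32]
wr col 345 [50, 52, 52, 56, 74, 75, 74, 54, 51, 67, 67, 67, 69, 76]
wr col 350 [142, 139, 139, 140, 70, 65, 47, 44, 45, 39, 36, 39, 39, 38]
wr col 355 [141, 142, 141, 141, 97, 98, 95, 94, 96, 97, 97, 95, 73, 56]
wr col 360 [143, 138, 140, 140, 126, 102, 95, 98, 97, 96, 96, 94, 97, 93]
wr col 365 [143, 141, 137, 142, 142, 144, 143, 118, 50, 60, 89, 96, 96, 99]
```

The observed fingertips (side (259.5,278), scene (378,264)) fit tips about 38 mm higher than nominal, not a radial error. I'll measure it by touching the shut tips lightly on the knob top, which is at 122 mm.

```bash
python3 - <<'E'
from arm import *
p=manip.read_tcp_pos(); manip.movel((p[0],p[1],.15),rate=.15); manip.gripper_to(0.0,30); manip.pause(.1)
print(manip.read_ft_force())
print("hit",manip.movel((p[0],p[1],.10),rate=.04,max_force=5),manip.read_tcp_pos(),manip.read_ft_force(),manip.read_time_s())
E
```

```text
[-0.373  -0.312  -0.2509]
hit True [0.5898 0.2503 0.1144] [ 0.2126 -1.6648  5.3456] 15.1833
```

The shut tips sit about 7 mm behind the reported TCP, so the tool is about 33 mm shorter than stated. I'll use TCP z = grasp z − 26 mm from here on and retry the lever.

```bash
cat >> arm.py <<'E'
Z=lambda g:g-.026   # grasp height -> TCP height command (measured tool-length error)
E
python3 - <<'E'
from arm import *
K=np.array([.5893,.2505]); a0=degrees(np.arctan2(*(K-HUB)[::-1]))-DY; f=radians(DY+a0)
manip.movel((*K,.16),rate=.2); manip.gripper_to(1.0)
print("down",manip.movel((*K,Z(.112)),rate=.12,max_force=8),manip.read_tcp_pos())
manip.gripper_to(0.0,30); print("w",manip.read_width(),manip.read_grip_force(),manip.read_ft_force())
assert manip.read_width()>.1
print("arc",arc(a0,-40,Z(.112),0,4,mf=35), manip.read_ft_force(), manip.read_tcp_pos())
print("end",arc(-40,-50,Z(.112),0,2,mf=20), manip.read_ft_force(), manip.read_tcp_pos(),manip.read_width())
p=np.array(manip.read_tcp_pos())[:2]-HUB;print("ang",degrees(np.arctan2(p[1],p[0]))-DY,np.linalg.norm(p))
manip.gripper_to(0.7); q=np.array(manip.read_tcp_pos()); manip.movel((*q[:2],.18),rate=.2)
manip.move_ptp((.49,.09,.33),(pi,0,0)); manip.pause(.2); c=shot("wd3"); print(c["position"],manip.read_time_s())
cv2.imwrite("pics/wd3.png",cv2.resize(c["pixels"][:,:,::-1],(800,500),interpolation=cv2.INTER_CUBIC))
print(blobs(hsvmask(c,(0,150,40),(6,255,255)),15),blobs(hsvmask(c,(7,180,100),(17,255,255)),15))
E
```

```text
down False [0.5899 0.2509 0.0867]
w 0.2736276077793866 30.01745045185089 [0.5614 0.7035 1.5345]
arc None [ 3.7568  5.9079 -0.2877] [0.6341 0.2305 0.0866]
end None [0.4879 8.8768 1.6435] [0.6397 0.2235 0.0865] 0.2646613976750017
ang -45.60550611803053 0.07731902527268834
[0.5557 0.0908 0.4779] 21.7667
[([197.9, 34.8], [188, 24, 21, 23, 385]), ([230.7, 68.2], [211, 53, 39, 35, 559])] []
```

```bash
python3 - <<'E'
from arm import *
for n in("wd","wt","wd2","wd3"):
    c=pickle.load(open(n+".pkl","rb")); m=hsvmask(c,(6,110,60),(20,255,255)); h=cv2.cvtColor(c["pixels"],cv2.COLOR_RGB2HSV)
    nn,l,s,ce=cv2.connectedComponentsWithStats(m)
    pts=[]
    for i in range(1,nn):
        if s[i,4]<6: continue
        W=cast(c,ce[i],.043)[0]
        if abs(W[0]-.575)<.08 and abs(W[1]-.13)<.03: pts.append(np.argwhere(l==i)[:,::-1])
    if pts:
        W=cast(c,np.vstack(pts),.043)[:,:2]; v=cv2.fitLine((W*1000).astype(np.float32),cv2.DIST_HUBER,0,.01,.01).ravel()
        d=v[:2]*np.sign(-v[0]); t=(W*1000-v[2:])@d; mid=v[2:]+d*(t.min()+t.max())/2
        print(n,"seal mid",mid,"len",t.max()-t.min(),"y-axis deg",np.degrees(np.arctan2(d[1],d[0])).round(2),"dock yaw",np.degrees(np.arctan2(d[1],d[0])).round(2)-90,len(W))
    # guides: dark pixels near mouth
    nom=np.array([.5775,.1355]);Rm=rot(radians(84.6)); u,v=np.meshgrid(np.arange(640),np.arange(400)); uv=np.c_[u.ravel(),v.ravel()]
    W=cast(c,uv,.03)[:,:2]; L=(W-nom)@Rm
    dark=(h[:,:,2].ravel()<62)
    for sg in(1,-1):
        k=dark&(L[:,0]<-.012)&(L[:,0]>-.045)&(np.abs(L[:,1]*sg-.083)<.02)
        if k.sum()>10: print("  guide",sg,k.sum(),"inner edge y mm by x-bin",[ (int(b*1000),round(float(np.percentile((L[k&(abs(L[:,0]-b)<.006),1]*sg),5)*1000),1),round(float(np.percentile((L[k&(abs(L[:,0]-b)<.006),1]*sg),95)*1000),1)) for b in(-.018,-.028,-.038) if (k&(abs(L[:,0]-b)<.006)).sum()>3])
w3=pickle.load(open("wd3.pkl","rb")); print("knob",cast(w3,(197.9,34.8),.122))
E
```

```text
wd seal mid [580.596  133.3491] len 100.34046804466797 y-axis deg 174.12 dock yaw 84.119995 239
  guide 1 150 inner edge y mm by x-bin [(-18, 72.8, 85.7), (-28, 73.0, 85.5), (-38, 72.8, 85.7)]
  guide -1 109 inner edge y mm by x-bin [(-18, 76.4, 83.5), (-28, 76.2, 83.7), (-38, 76.4, 83.4)]
wt seal mid [575.9944 131.7728] len 108.4733608302684 y-axis deg 173.7 dock yaw 83.7 380
  guide 1 71 inner edge y mm by x-bin [(-18, 74.5, 79.3), (-28, 74.8, 79.6), (-38, 74.5, 79.3)]
  guide -1 132 inner edge y mm by x-bin [(-18, 69.7, 83.4), (-28, 72.8, 82.8), (-38, 73.1, 83.1)]
wd2 seal mid [580.9467 133.4048] len 98.98146278972766 y-axis deg 174.12 dock yaw 84.119995 309
  guide 1 145 inner edge y mm by x-bin [(-18, 76.1, 86.3), (-28, 76.2, 85.9), (-38, 76.6, 86.2)]
  guide -1 224 inner edge y mm by x-bin [(-18, 71.9, 83.2), (-28, 72.1, 83.0), (-38, 71.9, 83.0)]
wd3 seal mid [576.2519 133.5519] len 107.52128185792985 y-axis deg 174.11 dock yaw 84.11 410
  guide 1 169 inner edge y mm by x-bin [(-18, 76.0, 86.0), (-28, 75.9, 85.9), (-38, 76.2, 86.3)]
  guide -1 272 inner edge y mm by x-bin [(-18, 71.2, 83.3), (-28, 71.4, 83.0), (-38, 71.5, 83.0)]
knob [[0.6383 0.2229 0.122 ]]
```

```bash
cat >> arm.py <<'E'
DO=np.array([.5765,.1365]); DYAW=84.2; HUB=DO+.04*np.array([cos(radians(DYAW)),sin(radians(DYAW))]); DY=DYAW
def dk(x,y): return DO+rot(radians(DYAW))@np.array([x,y])
def todk(p): return rot(radians(DYAW)).T@(np.array(p)[:2]-DO)
E
python3 - <<'E'
from arm import *
ty=radians(91.5); g=np.array([.5056,-.1306])+rot(ty)@np.array([-.085,0]); print("grip",g)
z=Z(.076)
manip.gripper_to(1.0); manip.move_ptp((*g,.16),(pi,0,ty-pi/2)); 
print("down",manip.movel((*g,z),rate=.15,max_force=8),manip.read_tcp_pos())
manip.gripper_to(0.0,40); print("w",manip.read_width(),manip.read_grip_force(),manip.read_ft_force())
assert manip.read_width()>.1
print("al",manip.movel((*dk(-.285,0),z),(pi,0,radians(DYAW)-pi/2),.08,20),manip.read_ft_force(),manip.read_width())
manip.pause(.2); c=shot("wt2"); print(c["position"],todk(manip.read_tcp_pos()),manip.read_time_s())
cv2.imwrite("pics/wt2.png",c["pixels"][:,:,::-1]); s=shot("scene_3");d=shot("side_3")
b=[cv2.resize(x["pixels"][w:w+125,u:u+200,::-1],(400,250),interpolation=cv2.INTER_CUBIC) for x,u,w in((s,250,150),(d,220,180))]
cv2.imwrite("pics/al.png",np.vstack([cv2.resize(c["pixels"][:130,100:540,::-1],(800,236),interpolation=cv2.INTER_CUBIC),np.hstack(b)]))
E
```

```text
grip [ 0.5078 -0.2156]
down False [ 0.5087 -0.2156  0.0508]
w 0.20415657106315613 40.22586107254028 [-1.4526  1.2022  3.2455]
al False [-2.0833 -2.355   4.6556] 0.2040089517234816
[ 0.6122 -0.1554  0.1998] [-0.2868  0.    ] 26.3667
```

```bash
python3 - <<'E'
from arm import *
z=Z(.076)
for x,r,mf in((-.245,.08,15),(-.22,.06,15),(-.195,.06,15),(-.181,.04,15),(-.176,.03,15),(-.171,.03,15)):
    f0=np.array(manip.read_ft_force()); h=manip.movel((*dk(x,0),z),None,r,mf)
    print(x,h,"f dock",rot(radians(DYAW)).T@np.array(manip.read_ft_force())[:2],manip.read_ft_force()[2],todk(manip.read_tcp_pos()),"w",round(manip.read_width(),3),"M",manip.read_moment())
    if h: break
print(manip.read_time_s())
E
```

```text
-0.245 False f dock [-0.8517 -0.282 ] 4.765439197432994 [-0.2442 -0.001 ] w 0.205 M [-0.593   0.0429  0.0348]
-0.22 False f dock [-2.7647 -0.534 ] 6.123079428215991 [-0.2204 -0.0006] w 0.206 M [-0.7838  0.1133 -0.0134]
-0.195 False f dock [-3.2469  0.4455] 6.037706192914492 [-0.1954 -0.0005] w 0.202 M [-0.9023  0.0661 -0.0428]
-0.181 False f dock [-4.1836  0.0653] 6.218928645668891 [-0.1822 -0.0004] w 0.205 M [-1.0592  0.087   0.0298]
-0.176 False f dock [-5.0646 -1.4489] 5.982833017185824 [-0.1777 -0.0003] w 0.203 M [-1.1227  0.1307 -0.0433]
-0.171 False f dock [-6.235  0.056] 5.2320883782983225 [-0.1744 -0.0004] w 0.203 M [-1.4375  0.168   0.0404]
29.3833
```

```bash
python3 - <<'E'
from arm import *
z=Z(.076)
for x in(-.168,-.165,-.162,-.159,-.156,-.153):
    h=manip.movel((*dk(x,0),z),None,.03,12)
    f=rot(radians(DYAW)).T@np.array(manip.read_ft_force())[:2]
    print(x,h,"f dock",f,manip.read_ft_force()[2],todk(manip.read_tcp_pos()),"w",round(manip.read_width(),3))
    if h or f[0]<-16: break
c=shot("wt3"); print(manip.read_time_s())
E
```

```text
-0.168 False f dock [-10.1301  -1.271 ] 5.845312384945917 [-0.1733 -0.0005] w 0.206
-0.165 False f dock [-12.149    0.4118] 5.109064559467824 [-0.1713 -0.0004] w 0.206
-0.162 False f dock [-13.087   -1.2211] 4.578613555042197 [-0.1695 -0.0006] w 0.201
-0.159 False f dock [-17.8638  -0.6984] 5.746940063687687 [-0.1694 -0.0009] w 0.206
30.4333
```

The force rose to 18 N and travel stopped at dock x ≈ −169.5 mm, so the seal is flush and the tray is seated. Next I release it and close the lever.

```bash
python3 - <<'E'
from arm import *
manip.gripper_to(0.6); manip.pause(.2); q=manip.read_tcp_pos(); print(todk(q),manip.read_ft_force()); manip.movel((q[0],q[1],.17),rate=.25)
p,f=kn(-45); manip.gripper_to(1.0); manip.move_ptp((*p,.16),(pi,0,f))
print("down",manip.movel((*p,Z(.112)),rate=.12,max_force=8),manip.read_tcp_pos())
manip.gripper_to(0.0,50); print("w",manip.read_width(),manip.read_ft_force(),manip.read_time_s())
assert manip.read_width()>.1
a=-45
for b in np.linspace(-45,45,10)[1:].tolist()+[48,51]:
    h=arc(a,b,Z(.112),0,1,mf=35,rate=.07); v=np.array(manip.read_tcp_pos())[:2]-HUB; fw=np.array(manip.read_ft_force())
    ang=degrees(np.arctan2(v[1],v[0]))-DY; ff=radians(DY+ang)
    print(round(b),h,"ang",round(ang,1),"r",round(np.linalg.norm(v),4),"ftan",round(fw[:2]@[-sin(ff),cos(ff)],1),"frad",round(fw[:2]@[cos(ff),sin(ff)],1),"w",round(manip.read_width(),3))
    a=b
    if h: break
print(manip.read_time_s())
E
```

```text
[-0.1586  0.0004] [ 0.0635 -3.7071 -1.1291]
down False [0.6394 0.2235 0.0868]
w 0.2651775637209487 [-0.7536  0.7917  1.7665] 34.5
-35 None ang -35.4 r 0.075 ftan -0.0 frad -1.6 w 0.264
-25 None ang -25.7 r 0.0748 ftan 0.4 frad -0.9 w 0.267
-15 None ang -15.8 r 0.0746 ftan 0.4 frad -2.0 w 0.263
-5 None ang -5.9 r 0.0742 ftan -0.5 frad -1.7 w 0.266
5 None ang 4.0 r 0.0739 ftan -0.5 frad -2.5 w 0.263
15 None ang 14.1 r 0.0735 ftan 0.1 frad -3.7 w 0.263
25 None ang 23.7 r 0.0732 ftan -2.5 frad -5.6 w 0.263
35 None ang 32.0 r 0.0734 ftan -6.7 frad -5.2 w 0.263
45 None ang 42.5 r 0.073 ftan -4.7 frad -5.6 w 0.262
48 None ang 45.2 r 0.073 ftan -5.3 frad -5.2 w 0.266
51 None ang 46.3 r 0.0729 ftan -9.7 frad -5.1 w 0.26
38.0
```

```bash
python3 - <<'E'
from arm import *
manip.gripper_to(0.6); q=manip.read_tcp_pos(); manip.movel((q[0],q[1],.18),rate=.25)
manip.move_ptp((.47,-.02,.33),(pi,0,0)); manip.pause(.15); c=shot("wl"); print(manip.read_time_s())
m=hsvmask(c,(6,110,60),(20,255,255))
for ce,s in blobs(m,20): print("orange/tab",ce,s,todk(cast(c,ce,.088)[0])*1000)
r=hsvmask(c,(0,150,40),(6,255,255)); print("red",blobs(r,15),[np.degrees(np.arctan2(*todk(cast(c,ce,.122)[0][:2]-(HUB-DO).tolist())[::-1])) for ce,s in blobs(r,15)])
b=np.array([.412,-.3745]); y=radians(7)
manip.gripper_to(.75); manip.move_ptp((*b,.14),(pi,0,y))
c=shot("wb2"); t=hsvmask(c,(80,120,40),(97,255,255))
for ce,s in blobs(t,300):
    mm=np.zeros_like(t);mm[s[1]:s[1]+s[3],s[0]:s[0]+s[2]]=t[s[1]:s[1]+s[3],s[0]:s[0]+s[2]]
    ys,xs=np.nonzero(mm);rr=cv2.minAreaRect((cast(c,np.c_[xs,ys],.03)[:,:2]*1000).astype(np.float32));print(ce,s,np.round(rr[0],1),np.round(rr[1],1),round(rr[2],1))
print("down",manip.movel((*b,.034),rate=.12,max_force=8),manip.read_tcp_pos())
manip.gripper_to(0.0,25); print("w",manip.read_width(),manip.read_ft_force(),manip.read_time_s())
cv2.imwrite("pics/wl.png",pickle.load(open("wl.pkl","rb"))["pixels"][:,:,::-1])
E
```

```text
40.525
orange/tab [335.6, 93.4] [327, 64, 19, 60, 774] [-170.2118   -3.5757]
red [([141.6, 99.1], [123, 84, 34, 28, 421]), ([101.9, 121.1], [93, 111, 19, 21, 290])] [np.float64(82.80226436477454), np.float64(48.45561761130177)]
[327.4, 191.6] [294, 133, 68, 119, 7384] [ 413.6 -376.4] [106.2  56.7] 7.3
[505.0, 243.7] [436, 170, 143, 165, 11712] [ 361.4 -555.3] [192.5  84.4] 34.0
[256.8, 309.6] [247, 292, 21, 32, 335] [ 291.9 -324.4] [17.6 36. ] 84.3
down False [ 0.4125 -0.375   0.0347]
w 0.27345886398944325 [ 0.149  -0.5668  3.1626] 43.8417
```

The tab centre is at dock x ≈ −170 mm and the knob is at about +45° or a little more, so the tray is locked tight. The brush rib is gripped (23 mm). Next I place it.

```bash
python3 - <<'E'
from arm import *
b=manip.read_tcp_pos(); manip.movel((b[0],b[1],.18),rate=.25); print("w",manip.read_width(),manip.read_ft_force())
assert manip.read_width()>.15
t=dk(-.107,.0); y=radians(DYAW)-pi/2
manip.move_ptp((*t,.18),(pi,0,y)); manip.movel((*t,.06),rate=.15,max_force=10)
print("down",manip.movel((*t,.036),rate=.04,max_force=4),manip.read_tcp_pos(),manip.read_ft_force())
manip.gripper_to(0.5); q=manip.read_tcp_pos(); manip.movel((q[0],q[1],.17),rate=.2); print(manip.read_time_s())
manip.move_ptp((.44,-.02,.30),(pi,0,0)); manip.pause(.2); c=shot("wf"); s=shot("scene_f"); d=shot("side_f"); print(manip.read_time_s())
cr=lambda x,u,w:cv2.resize(x["pixels"][w:w+125,u:u+200,::-1],(400,250),interpolation=cv2.INTER_CUBIC)
cv2.imwrite("pics/fin.png",np.vstack([cv2.resize(c["pixels"][0:240,:,::-1],(800,300),interpolation=cv2.INTER_CUBIC),np.hstack([cr(s,250,170),cr(d,210,170)])]))
E
```

```text
w 0.2719898227145215 [-0.8046  0.536  -2.2496]
down True [0.5655 0.03   0.0393] [ 0.0019 -0.0053  2.5202]
48.7667
49.8917
```

View pics/fin.png

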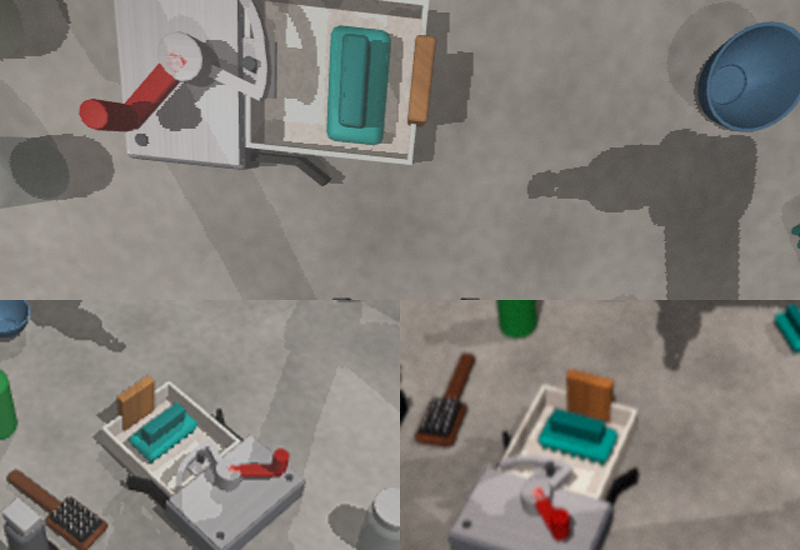

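The tray sits tight against the dock with the hook around the pin at (255,65). The lever is closed with the knob at (95,113), and the brush lies flat in the tray at (358,85) with its bristles down. The other things are undisturbed, so I'm handing in.

```bash
python3 -c "
from workcell import manip
print(manip.sign_off(),manip.read_time_s())"
```

```text
the job is handed in; nothing more can be done
the job is handed in; nothing more can be done
```

The tray is docked against the seal and locked with the lever turned to its closed stop, the middle-sized curry brush lies flat in it, bristles down, and the job was handed in just after 50 s of the 72 s; the sign-off gave no verdict.

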